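# Sort the microscope optics into their trays

### The arm

A 7-joint arm with a two-finger parallel gripper is mounted at the origin on the work surface. World frame = base frame: x ahead of the robot, y to its left, z up, the work surface at z = 0. Lengths are in m, angles in rad, forces in N, time in s.
With the tool pointing down it reaches from about 0.4 to 0.875 m from the base axis. Payload 6.5 kg.
Tool frame: the origin (TCP) lies at the very end of the fingers, on their centre line; the grasp point (between the pads) lies 19 mm behind it (manip.pinch_z is the distance from the TCP to the grasp point, in m); z points along the fingers, y is the line along which they close (so a half turn about z gives the same grasp; the last joint's range is limited). The gripper opens to 88 mm and grips with 3 to 60 N. Pads are 18 mm wide; open, the fingers measure 123 mm over their backs; the gripper's body (75 mm by 187 mm) begins 45 mm behind the grasp point.
Start: joints at [1.247, 0.536, -0.004, 1.538, 0.003, 1.067, -0.071], TCP at [0.166, -0.629, 0.239] pointing down, gripper open.
Joint ranges: [-2.7, 2.7], [-0.37, 2.16], [-1.27, 1.26], [0.24, 2.4], [-1.31, 4.45], [0.19, 1.91], [-2.76, 2.76]. Speed limits (rad/s): [2.39, 2.39, 3.14, 3.14, 3.14, 3.14, 3.14].

### API

Orientations are given as a 3x3 rotation matrix whose columns are the frame's x, y, z axes.
In Python, from cell import manip gives the robot as it stands.
- The arm moves only by the tool arm_command, never from a script. Its argument "plan" is a list of rows, each a list of 6 numbers: the shift along the tool's x, y, z in cm, then the turn, a rotation vector about the tool's x, y, z in rad. In form: [[x, y, z, wx, wy, wz], ...]. A call has 1 to 20 rows; each row is the pose to reach, as a shift and turn from the pose commanded when the call began, along the tool's axes at that moment; what a row does not reach only later rows make up. A row lasts 1/8 s, in which the tool goes at most 62.5 mm and 10.7 degrees, less where a joint would pass 70% of its speed; a pose out of reach is approached as far as the arm can. A call with a gripper value outside its range is refused whole. "grip" is the gripper command: -1 is shut, 1 is fully open, values between are in proportion, set as the call begins (left out, the last holds). The fingers move at their own pace and stop on an object; "newtons" is the grip in N (left out, the last holds). Time passes only in rows, so rows that repeat a pose let the fingers close. It gives the time, the measured TCP pose, the force, the opening and the grip force at its end, in the units of the state.
- manip.observe(): the state, without advancing time (a new reading comes with each control period).
- manip.grab_frame(name): name is "scene" or "top"; returns a dict with "img" (384x512x3 uint8, blue, green, red), "K" (3x3 intrinsics, pixels), "xyz" and "attitude" of the camera in the world. Camera axes: x right, y up, looking along -z (the intrinsics and any distortion apply to the point x, -y, -z); pixel columns grow to the right and rows downward; lengths in m; the calibration is good to about 2 mm. A picture is of the moment at which its call begins. There is no depth.
- manip.hand_in(): hands the job in; it is judged then, once.
The state is a dict: "clock": time; "joint_positions": joint angles; "joint_vel": joint speeds; "joint_efforts": joint torques, N m; "tcp_pos": TCP position; "tcp_rot": TCP orientation; "contact_force": force on the tool from outside, world axes, zero at the start; "moment": the same for the moment, N m; "opening": opening from 0.0 (shut) to 1.0 (fully open); "gripper_force": force on a finger pad.
Only numpy, scipy, OpenCV 4.12 (cv2) and the standard library are available. Lean on these libraries where they do the work, as an engineer would, in place of code of your own. Each camera call takes 0.05 s, during which the arm holds its last target. There are 200 camera calls.

### The job

The microscope's optics have been left mixed up on the bench; put them away where they belong. Stand the two objectives upright in the divided tray, one in each bay, stand the two eyepieces upright on their rubber cups in the plain oblong tray, and lay the filter flat in the round dish. Set each one down gently without dropping it, and leave the oil bottle and the slide box where they are.

Things in the scene. Friction and masses are not known exactly. Their poses are not given: they have to be found in the camera images.
- objective_long: The long microscope objective: bright steel barrel with a thin black band near its foot, standing upright on the bench, pointed nose up. 56 mm tall; straight barrel 26 mm in diameter from 0 to 42 mm height, then a cone narrowing to 13 mm at the tip. About 120 g. Origin: centre of its underside; own z axis up along its axis of symmetry (its yaw means nothing).
- objective_short: The short microscope objective: same steel barrel, thin black band near its foot and pointed nose up, but only 38 mm tall; straight barrel 26 mm in diameter from 0 to 30 mm height, then a cone narrowing to 13 mm. About 80 g. Origin: centre of its underside; own z axis up along its axis of symmetry (its yaw means nothing).
- eyepiece_wide: The larger eyepiece, standing upright on its black rubber eyecup: eyecup 40 mm in diameter and 14 mm tall (sloping in above 10 mm), above it a bare aluminium tube 23 mm in diameter with a flat top (black centre), from 14 to 50 mm height. About 80 g. Origin: centre of its underside; own z axis up along its axis of symmetry (its yaw means nothing).
- eyepiece_slim: The smaller eyepiece, standing upright on its black rubber eyecup: eyecup 32 mm in diameter and 14 mm tall (sloping in above 10 mm), above it a bare aluminium tube 23 mm in diameter with a flat top (black centre), from 14 to 42 mm height. About 60 g. Origin: centre of its underside; own z axis up along its axis of symmetry (its yaw means nothing).
- filter: A round light filter lying flat on the bench: blue glass disc in an aluminium ring, outer diameter 44 mm, 12 mm thick, straight sides. About 50 g. Origin: centre of its underside; own z axis up along its axis of symmetry (its yaw means nothing).
- divided_tray: Light grey rectangular tray with dark floor, fixed to the bench, 100 mm (its x) by 134 mm (its y), 12 mm tall, walls 4 mm, inner floor 4 mm above the bench. A 4 mm wall as tall as the rim runs along its x axis through the middle: two bays, each 92 mm (x) by 61 mm (y), centred at y = +32.5 and -32.5 mm in its frame. Turned up to 0.3 rad from the world axes. Origin: centre of its underside, z up.
- oblong_tray: Light grey rectangular tray without a divider, dark floor, fixed to the bench, narrower than the other: 75 mm (its x) by 150 mm (its y) outside, 12 mm tall, walls 4 mm, floor 4 mm thick (inside 67 by 142 mm, inner floor 4 mm above the bench). Turned up to 0.3 rad from the world axes. Origin: centre of its underside, z up.
- round_dish: Light grey round shallow dish with dark floor, fixed to the bench, 120 mm outside diameter, 112 mm inside, 12 mm tall, inner floor 4 mm above the bench. Origin: centre of its underside, z up.
- oil_bottle: Bystander, not to be disturbed: small amber glass bottle of immersion oil with a black cap and paper label, 36 mm in diameter, 72 mm tall, standing loose at one side of the work. Origin: centre of its underside.
- slide_box: Bystander, not to be disturbed: flat grey plastic slide box, 100 by 64 mm, 30 mm tall, lying loose at one side of the work. Origin: centre of its underside.
Not all that is in view belongs to the job. Leave any blue or pink look-alike of the objective_short alone.

How it is judged:
By the outcome, as a careful person would: the job done as asked, in the order asked, and still so for the second after the job is handed in, with the robot touching nothing.
It also fails if it takes over 112 s, if anything falls off the work surface, if the arm or the gripper's body presses on something with over 40 N, if the wrist force passes 120 N, or if a joint passes its speed limit or range.

## Working session

There is one attempt and no reset: what is moved stays moved. The work goes in short steps, Python scripts to look and compute and a tool call to move; the robot and the scene stay as the last step left them, time stands still between calls to the robot, and variables do not carry over. Pictures are saved under pics/ and viewed, at most 14 in all, crops included, and the job is handed in when it is done.

Besides the shell and the picture viewer there is one more tool, called after "Emit:" as a command line: name --pt "numbers of a row" for each row, then --argument value for the rest. arm_command: Moves the arm, as the interface text tells. Its arguments: {"type":"object","properties":{"plan":{"type":"array","items":{"type":"array","items":{"type":"number"}}},"grip":{"type":"number"},"newtons":{"type":"number"}},"required":["plan"]}

```bash
mkdir -p pics; ls; python3 - <<'E'
from cell import manip
import cv2,json
for n in ("scene","top"):
    f=manip.grab_frame(n); cv2.imwrite(f"pics/{n}0.png",f["img"]); print(n,f["K"],f["xyz"],f["attitude"],[k for k in f])
s=manip.observe(); print(s)
E
```

```text
pics
scene [[486.76215459   0.         261.12426568]
 [  0.         486.76215459 185.41992766]
 [  0.           0.           1.        ]] [ 1.26675606 -0.44442908  0.74900798] [[ 4.89280144e-01 -5.50058676e-01  6.76786815e-01]
 [ 8.72126476e-01  3.08067345e-01 -3.80118298e-01]
 [ 5.91450218e-04  7.76228035e-01  6.30451971e-01]] ['img', 'K', 'xyz', 'attitude']
top [[447.68280288   0.         261.66128236]
 [  0.         447.68280288 196.47340581]
 [  0.           0.           1.        ]] [ 0.23255052 -0.00562778  1.31531026] [[-0.00256248  0.97764082 -0.21026615]
 [-0.99998618 -0.00347041 -0.00394911]
 [-0.00459052  0.21025312  0.97763621]] ['img', 'K', 'xyz', 'attitude']
{'clock': 0.1, 'joint_positions': array([ 1.24678499,  0.53709806, -0.00444075,  1.53873731,  0.00261543,
        1.06733074, -0.07119398]), 'joint_vel': array([-1.82862636e-03, -1.80760468e-03, -2.61811853e-05, -2.42772991e-03,
       -3.11912630e-04, -9.03678066e-04, -6.23266525e-05]), 'joint_efforts': array([ 2.37736203e-03, -5.72082102e+01,  9.93879810e-01, -2.52229661e+01,
       -5.61210641e-02,  1.35204158e-02,  2.05378234e-05]), 'tcp_pos': array([ 0.16557176, -0.62799076,  0.23793616]), 'tcp_rot': array([[ 9.66928125e-01,  2.55048481e-01, -5.22580639e-04],
       [ 2.55048984e-01, -9.66927004e-01,  1.47811649e-03],
       [-1.28305966e-04, -1.56251607e-03, -9.99998771e-01]]), 'contact_force': array([-0.67122678,  0.13766807,  0.45180561]), 'moment': array([-0.00986337, -0.00546863,  0.00456128]), 'gripper_force': 0.0, 'opening': 1.0010013699068392}
```

View pics/scene0.png

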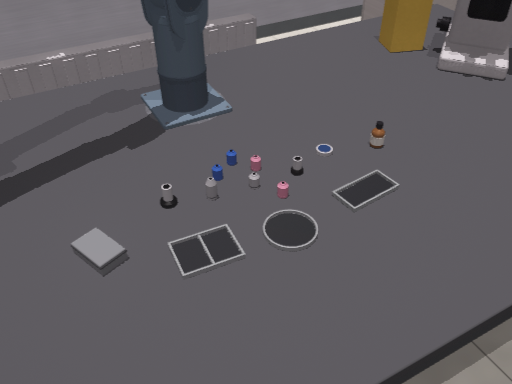

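View pics/top0.png

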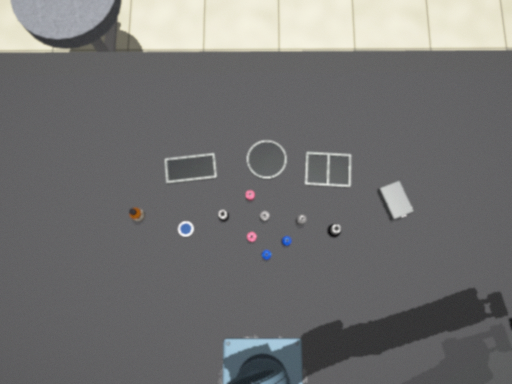

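The scene view shows the eyepieces at (297,165) and (168,195), steel objectives at (211,187) and (254,179), and the filter at (324,149). Pink look-alikes are at (256,162) and (283,189), and blue ones at (217,172) and (231,157). The divided tray is at (206,250), the dish at (290,229) and the oblong tray at (366,189). I'll confirm with an enlarged crop and measure.

```bash
cat > h.py <<'E'
import numpy as np, cv2
from cell import manip
def cast(f,uv,z):
    uv=np.atleast_2d(uv).astype(float);K=f["K"]
    d=np.c_[(uv[:,0]-K[0,2])/K[0,0],-(uv[:,1]-K[1,2])/K[1,1],-np.ones(len(uv))]@np.array(f["attitude"]).T
    c=np.array(f["xyz"]); return c+d*((z-c[2])/d[:,2])[:,None]
def proj(f,p):
    q=(np.atleast_2d(p)-f["xyz"])@np.array(f["attitude"]); K=f["K"]
    return np.c_[K[0,2]-K[0,0]*q[:,0]/q[:,2],K[1,2]+K[1,1]*q[:,1]/q[:,2]]
E
python3 - <<'E'
from h import *
s=manip.grab_frame("scene");t=manip.grab_frame("top")
a=cv2.resize(s["img"][135:215,150:350],None,fx=4,fy=4,interpolation=cv2.INTER_CUBIC)[:, :800]
b=cv2.resize(t["img"][190:260,150:350],None,fx=4,fy=4,interpolation=cv2.INTER_CUBIC)
cv2.imwrite("pics/crop.png",np.vstack([a,b])[:600])
# trays in both views: bright low-saturation contours
for n,f,r in (("top",t,(140,240,120,430)),("scene",s,(130,280,60,410))):
    im=f["img"]; g=im.min(2); m=np.zeros_like(g); m[r[0]:r[1],r[2]:r[3]]=(g[r[0]:r[1],r[2]:r[3]]>95)*255
    c,_=cv2.findContours(m,cv2.RETR_EXTERNAL,cv2.CHAIN_APPROX_NONE)
    for k in c:
        if cv2.contourArea(k)<8: continue
        w=cast(f,k[:,0],0.012)[:,:2]; R=cv2.minAreaRect((w*1000).astype(np.float32)); 
        print(n,np.round(k[:,0].mean(0)),len(k),np.round(R[0],1),np.round(R[1],1),round(R[2],1))
E
```

```text
top [275. 190.] 817 [537.4 -38.7] [945.6 304.2] 89.8
scene [ 98. 246.] 111 [ 481.3 -394.9] [104.7  66.7] 21.7
scene [205. 249.] 187 [ 597.4 -200.6] [138.1 104.9] 86.5
scene [290. 228.] 137 [630.2 -15. ] [121.4 121.6] 60.7
scene [166. 191.] 47 [ 383.8 -206.6] [23.8 68.9] 69.8
scene [283. 184.] 33 [497.5  46.6] [26.7 26.8] 60.7
scene [210. 182.] 31 [400.4 -98.9] [26.6 39.6] 64.8
scene [253. 175.] 33 [433.7   2.6] [27.4 31.5] 30.1
scene [365. 188.] 137 [604.1 214.3] [ 80.6 156. ] 5.6
scene [297. 161.] 40 [437.2 126.7] [25.8 60.8] 57.9
scene [255. 158.] 29 [369.9  41.1] [25.9 26.4] 60.8
scene [323. 149.] 45 [423.7 218. ] [44.9 61.5] 54.3
scene [377. 139.] 48 [456.  370.9] [40.8 56.5] 45.4
```

View pics/crop.png

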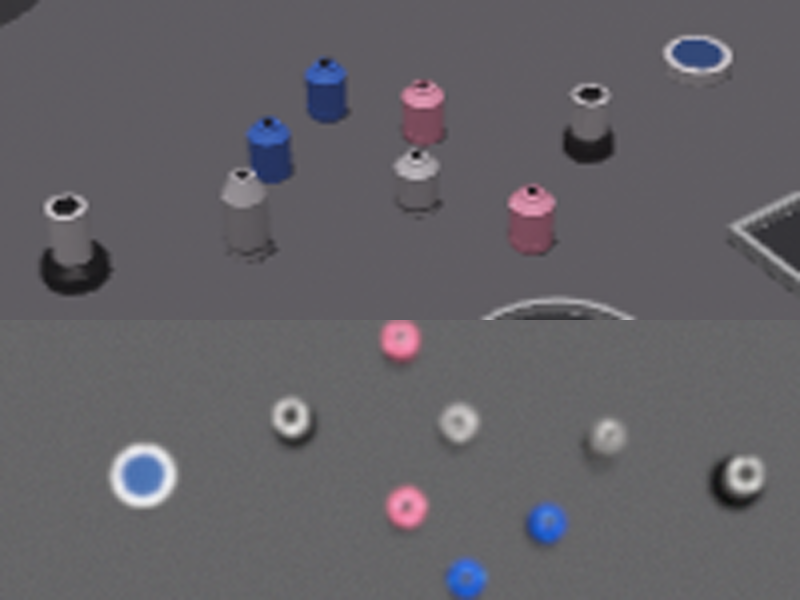

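The crop shows the steel, banded objectives: long at scene (211,187), short at (254,179). The two pink and two blue ones are look-alikes. The wide eyepiece, with the bigger cup, is at (168,195), and the slim one is at (297,165). The filter is at (324,149).

```bash
python3 - <<'E'
from h import *
s=manip.grab_frame("scene");t=manip.grab_frame("top")
o=lambda p,u,v:(np.array(p)+.5)/4-.5+[u,v]
D={"long":((242,174),(609,115),.056),"short":((417,154),(459,101),.038),"wide":((67,206),(745,154),.05),"slim":((590,94),(291,96),.042),"filter":((698,53),(143,155),.012)}
for n,(a,b,z) in D.items():
    pa,pb=cast(s,o(a,150,135),z)[0],cast(t,o(b,150,190),z)[0]
    # two-ray height check
    A=np.array(s["xyz"]);B=np.array(t["xyz"]);u=pa-A;v=pb-B
    l=np.linalg.lstsq(np.c_[u,-v],B-A,rcond=None)[0]; p1=A+l[0]*u;p2=B+l[1]*v
    print(n,np.round(1000*pa[:2],1),np.round(1000*pb[:2],1),"tri",np.round(500*(p1+p2),1),"want z",z*1000,"miss",round(1000*np.linalg.norm(p1-p2),1))
im=t["img"];m=np.zeros(im.shape[:2],np.uint8);m[140:240,120:430]=(im.min(2)[140:240,120:430]>120)*255
c,_=cv2.findContours(m,cv2.RETR_EXTERNAL,cv2.CHAIN_APPROX_NONE)
for k in c:
    if cv2.contourArea(k)<8: continue
    w=cast(t,k[:,0],0.012)[:,:2]; R=cv2.minAreaRect((w*1000).astype(np.float32)); print(np.round(k[:,0].mean(0)),np.round(R[0],1),np.round(R[1],1),round(R[2],1))
E
```

```text
long [ 442.3 -115.9] [ 439.2 -114.8] tri [ 439.6 -115.    53.8] want z 56.0 miss 0.1
short [454.4  -8. ] [452.8  -8.2] tri [453.1  -7.8  37. ] want z 38.0 miss 0.8
wide [ 413.3 -212.1] [ 411.8 -211.5] tri [ 412.  -211.7   48.8] want z 50.0 miss 0.1
slim [457.9 112. ] [456.2 113.1] tri [456.4 113.1  40.7] want z 42.0 miss 0.1
filter [419.4 223.1] [417.9 223.8] tri [418.1 224.1  10.8] want z 12.0 miss 0.2
[252. 236.] [394.8  29.6] [22.8 22.7] 44.8
[336. 228.] [ 417.6 -218. ] [23.5 24.2] 88.0
[185. 228.] [419.1 223.5] [50.4 47.3] 89.8
[302. 218.] [ 447.5 -119. ] [23.6 24. ] 88.9
[265. 215.] [456.9  -8.6] [27.3 27.4] 45.1
[222. 213.] [461.8 117. ] [27.2 23.7] 0.8
[250. 194.] [520.5  35.9] [21.  18.3] 89.8
[397. 199.] [ 501.6 -401.6] [108.8  67.3] 21.4
[190. 167.] [604.  215.6] [ 82.  157.9] 6.4
[328. 169.] [ 598.  -199.9] [141.3 107.6] 86.6
[266. 159.] [629.6 -15.3] [124.6 120. ] 89.8
```

Emit:
arm_command --pt "4 -4.3 0.9 0 0 0.03" --pt "8 -8.6 1.8 0 0 0.06" --pt "12 -12.9 2.7 0 0 0.09" --pt "16 -17.2 3.6 0 0 0.12" --pt "20 -21.5 4.5 0 0 0.15" --pt "24 -25.8 5.4 0 0 0.18" --pt "28 -30.1 6.3 0 0 0.21" --pt "32 -34.4 7.2 0 0 0.24" --pt "36 -38.7 8.1 0 0 0.258" --pt "39.66 -42.67 8.9 0 0 0.258" --pt "39.66 -42.67 8.9 0 0 0.258" --pt "39.66 -42.67 8.9 0 0 0.258" --pt "39.66 -42.67 8.9 0 0 0.258" --grip 0.2 --newtons 25

```text
clock: 1.92
tcp_pos: [0.4399, -0.1163, 0.1498]
tcp_rot: [[1.0, -0.003, -0.0], [-0.003, -1.0, -0.001], [-0.0, 0.001, -1.0]]
contact_force: [-0.5, 0.2, -0.5]
opening: 0.6
gripper_force: 0.0
```

Emit:
arm_command --pt "0.08 -0.1 4 0 0 0" --pt "0.08 -0.1 8 0 0 0" --pt "0.08 -0.1 11 0 0 0" --pt "0.08 -0.1 12.7 0 0 0" --pt "0.08 -0.1 13.5 0 0 0" --pt "0.08 -0.1 13.5 0 0 0" --pt "0.08 -0.1 13.5 0 0 0"

```text
clock: 2.8
tcp_pos: [0.4417, -0.1142, 0.0154]
tcp_rot: [[1.0, -0.001, 0.001], [-0.001, -1.0, -0.0], [0.001, 0.0, -1.0]]
contact_force: [-0.0, 0.4, -0.0]
opening: 0.598
gripper_force: 0.0
```

Emit:
arm_command --pt "0 0 0 0 0 0" --pt "0 0 0 0 0 0" --pt "0 0 0 0 0 0" --pt "0 0 0 0 0 0" --pt "0 0 0 0 0 0" --pt "0 0 0 0 0 0" --pt "0 0 0 0 0 0" --pt "0 0 0 0 0 0" --grip -1

```text
clock: 3.8
tcp_pos: [0.4414, -0.1139, 0.0149]
tcp_rot: [[1.0, -0.0, 0.0], [-0.0, -1.0, -0.0], [0.0, 0.0, -1.0]]
contact_force: [-0.9, -1.0, 5.7]
opening: 0.28
gripper_force: 25.0
```

Emit:
arm_command --pt "0 0 -1 0 0 0" --pt "0 0 -3 0 0 0" --pt "0 0 -5.5 0 0 0" --pt "1 0.8 -6.5 0 0 0" --pt "3 2.3 -6.5 0 0 0" --pt "6 4.6 -6.5 0 0 0" --pt "9 6.9 -6.5 0 0 0" --pt "12 9.1 -6.5 0 0 0" --pt "14.2 10.8 -6.5 0 0 0" --pt "15.3 11.7 -6.5 0 0 0" --pt "15.6 11.9 -6.5 0 0 0" --pt "15.6 11.9 -6.5 0 0 0" --pt "15.6 11.9 -5 0 0 0" --pt "15.6 11.9 -3.5 0 0 0" --pt "15.6 11.9 -2 0 0 0" --pt "15.6 11.9 -1.2 0 0 0" --pt "15.6 11.9 -1 0 0 0" --pt "15.6 11.9 -1 0 0 0"

```text
clock: 6.05
tcp_pos: [0.5974, -0.2329, 0.0248]
tcp_rot: [[1.0, -0.0, 0.0], [-0.0, -1.0, -0.0], [0.0, 0.0, -1.0]]
contact_force: [0.3, -0.3, -1.4]
opening: 0.286
gripper_force: 25.0
```

```bash
python3 - <<'E'
from h import *
f=manip.grab_frame("scene"); cv2.imwrite("pics/p1.png",cv2.resize(f["img"][120:290,60:420],None,fx=2,fy=2)); print(manip.observe()["tcp_pos"])
E
```

```text
[ 0.59755433 -0.23297228  0.02509471]
```

View pics/p1.png

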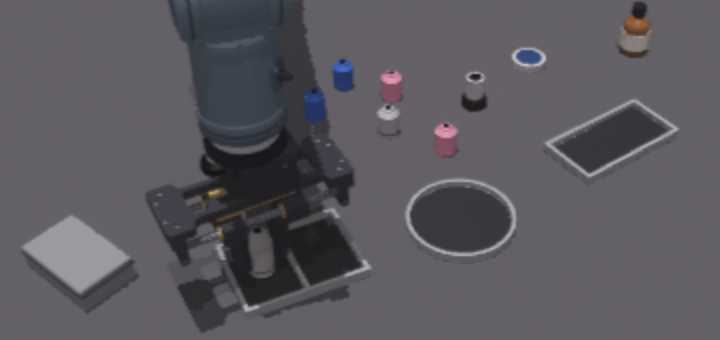

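The view shows the long objective held upright over the left bay, at about (262,250) in the crop. I'll lower it gently.

Emit:
arm_command --pt "0 0 0.2 0 0 0" --pt "0 0 0.4 0 0 0" --pt "0 0 0.5 0 0 0" --pt "0 0 0.55 0 0 0" --pt "0 0 0.6 0 0 0" --pt "0 0 0.6 0 0 0"

```text
clock: 6.85
tcp_pos: [0.5972, -0.2328, 0.019]
tcp_rot: [[1.0, -0.0, -0.0], [-0.0, -1.0, -0.0], [-0.0, 0.0, -1.0]]
contact_force: [-1.0, 0.4, 2.8]
opening: 0.286
gripper_force: 25.0
```

Emit:
arm_command --pt "0 0 0 0 0 0" --pt "0 0 0 0 0 0" --pt "0 0 0 0 0 0" --pt "0 0 0 0 0 0" --grip 0.1

```text
clock: 7.35
tcp_pos: [0.5972, -0.2328, 0.0187]
tcp_rot: [[1.0, -0.0, 0.0], [-0.0, -1.0, -0.0], [0.0, 0.0, -1.0]]
contact_force: [0.7, -0.4, 0.7]
opening: 0.552
gripper_force: 0.0
```

Emit:
arm_command --pt "0 0 -1.5 0 0 0" --pt "0 0 -4 0 0 0" --pt "0 0 -8 0 0 0" --pt "0 0 -10 0 0 0" --pt "-3 -4.5 -10 0 0 0" --pt "-6 -9.2 -10 0 0 0" --pt "-9 -14 -10 0 0 0" --pt "-12 -18.8 -10 0 0 0" --pt "-14 -22 -10 0 0 0" --pt "-14.36 -22.48 -10 0 0 0" --pt "-14.36 -22.48 -10 0 0 0" --pt "-14.36 -22.48 -6 0 0 0" --pt "-14.36 -22.48 -2 0 0 0" --pt "-14.36 -22.48 0 0 0 0" --pt "-14.36 -22.48 0.77 0 0 0" --pt "-14.36 -22.48 0.77 0 0 0" --pt "-14.36 -22.48 0.77 0 0 0" --grip 0.2

```text
clock: 9.48
tcp_pos: [0.4545, -0.0083, 0.0118]
tcp_rot: [[1.0, -0.001, 0.002], [-0.001, -1.0, -0.0], [0.002, 0.0, -1.0]]
contact_force: [0.6, -0.2, 0.3]
opening: 0.596
gripper_force: 0.0
```

Emit:
arm_command --pt "0 0 0 0 0 0" --pt "0 0 0 0 0 0" --pt "0 0 0 0 0 0" --pt "0 0 0 0 0 0" --pt "0 0 0 0 0 0" --pt "0 0 0 0 0 0" --pt "0 0 0 0 0 0" --pt "0 0 0 0 0 0" --grip -1

```text
clock: 10.48
tcp_pos: [0.4538, -0.008, 0.0112]
tcp_rot: [[1.0, -0.0, 0.0], [-0.0, -1.0, -0.0], [0.0, 0.0, -1.0]]
contact_force: [-0.6, -0.4, 5.6]
opening: 0.285
gripper_force: 25.0
```

Emit:
arm_command --pt "0 0 -1 0 0 0" --pt "0 0 -3 0 0 0" --pt "0 0 -5.5 0 0 0" --pt "1 1.1 -6.5 0 0 0" --pt "3 3.2 -6.5 0 0 0" --pt "6 6.4 -6.5 0 0 0" --pt "9 9.6 -6.5 0 0 0" --pt "12 12.7 -6.5 0 0 0" --pt "14 14.8 -6.5 0 0 0" --pt "14.6 15.5 -6.5 0 0 0" --pt "14.6 15.5 -6.5 0 0 0" --pt "14.6 15.5 -6.5 0 0 0" --pt "14.6 15.5 -5 0 0 0" --pt "14.6 15.5 -3.5 0 0 0" --pt "14.6 15.5 -2 0 0 0" --pt "14.6 15.5 -1.2 0 0 0" --pt "14.6 15.5 -1 0 0 0" --pt "14.6 15.5 -1 0 0 0"

```text
clock: 12.72
tcp_pos: [0.5998, -0.1631, 0.0211]
tcp_rot: [[1.0, -0.0, 0.0], [-0.0, -1.0, -0.0], [0.0, 0.0, -1.0]]
contact_force: [-0.6, -0.0, -1.1]
opening: 0.284
gripper_force: 25.0
```

Emit:
arm_command --pt "0 0 0.2 0 0 0" --pt "0 0 0.4 0 0 0" --pt "0 0 0.5 0 0 0" --pt "0 0 0.55 0 0 0" --pt "0 0 0.6 0 0 0" --pt "0 0 0.6 0 0 0"

```text
clock: 13.48
tcp_pos: [0.5996, -0.163, 0.0153]
tcp_rot: [[1.0, -0.0, 0.0], [-0.0, -1.0, -0.0], [0.0, 0.0, -1.0]]
contact_force: [-1.7, 1.4, 3.2]
opening: 0.291
gripper_force: 25.0
```

Emit:
arm_command --pt "0 0 0 0 0 0" --pt "0 0 0 0 0 0" --pt "0 0 0 0 0 0" --pt "0 0 0 0 0 0" --grip 0.1

```text
clock: 13.98
tcp_pos: [0.5996, -0.163, 0.015]
tcp_rot: [[1.0, -0.0, 0.0], [-0.0, -1.0, -0.0], [0.0, 0.0, -1.0]]
contact_force: [0.6, 0.2, -0.3]
opening: 0.548
gripper_force: 0.0
```

Emit:
arm_command --pt "0 0 -1.5 0 0 0" --pt "0 0 -4 0 0 0" --pt "0 0 -8 0 0 0" --pt "0 0 -10 0 0 0" --pt "-5 1.3 -10 0 0 0" --pt "-10 2.6 -10 0 0 0" --pt "-15 3.9 -10 0 0 0" --pt "-18.2 4.75 -10 0 0 0" --pt "-18.71 4.88 -10 0 0 0" --pt "-18.71 4.88 -10 0 0 0" --pt "-18.71 4.88 -6 0 0 0" --pt "-18.71 4.88 -3 0 0 0" --pt "-18.71 4.88 -1.2 0 0 0" --pt "-18.71 4.88 -0.5 0 0 0" --pt "-18.71 4.88 -0.5 0 0 0" --pt "-18.71 4.88 -0.5 0 0 0" --grip 0.2

```text
clock: 15.98
tcp_pos: [0.4134, -0.2119, 0.0206]
tcp_rot: [[1.0, 0.0, 0.001], [0.0, -1.0, -0.0], [0.001, 0.0, -1.0]]
contact_force: [0.2, -0.4, 0.5]
opening: 0.598
gripper_force: 0.0
```

```bash
python3 - <<'E'
from h import *
f=manip.grab_frame("scene"); cv2.imwrite("pics/p2.png",cv2.resize(f["img"][120:290,60:420],None,fx=2,fy=2))
E
```

```text
(no output)
```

View pics/p2.png

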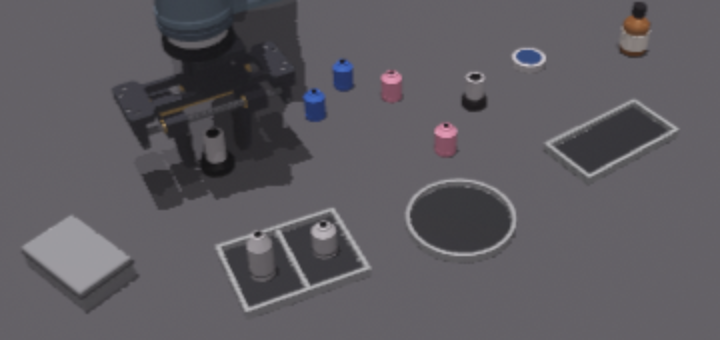

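Both objectives stand in their bays, at (260,255) and (323,238). The gripper straddles the wide eyepiece tube at (215,145).

Emit:
arm_command --pt "0 0 0 0 0 0" --pt "0 0 0 0 0 0" --pt "0 0 0 0 0 0" --pt "0 0 0 0 0 0" --pt "0 0 0 0 0 0" --pt "0 0 0 0 0 0" --pt "0 0 0 0 0 0" --pt "0 0 0 0 0 0" --grip -1

```text
clock: 17.02
tcp_pos: [0.4125, -0.2118, 0.0201]
tcp_rot: [[1.0, -0.0, 0.0], [-0.0, -1.0, -0.0], [0.0, 0.0, -1.0]]
contact_force: [-0.8, 0.3, 3.9]
opening: 0.256
gripper_force: 25.0
```

Emit:
arm_command --pt "0 0 -1 0 0 0" --pt "0 0 -3 0 0 0" --pt "0 0 -6 0 0 0" --pt "0.5 -1 -8 0 0 0" --pt "1.5 -3 -8 0 0 0" --pt "3.5 -7 -8 0 0 0" --pt "5.5 -11 -8 0 0 0" --pt "7.5 -15 -8 0 0 0" --pt "9.5 -19 -8 0 0 0" --pt "11.5 -23 -8 0 0 0" --pt "13.5 -27 -8 0 0 0" --pt "15.5 -31 -8 0 0 0" --pt "17.5 -35 -8 0 0 0" --pt "19 -38 -8 0 0 0" --pt "19.5 -39 -8 0 0 0" --pt "19.5 -39 -8 0 0 0" --pt "19.5 -39 -8 0 0 0"

```text
clock: 19.15
tcp_pos: [0.6071, 0.1759, 0.0999]
tcp_rot: [[1.0, -0.002, -0.001], [-0.002, -1.0, -0.002], [-0.001, 0.002, -1.0]]
contact_force: [-0.5, -0.1, -0.7]
opening: 0.249
gripper_force: 25.0
```

Emit:
arm_command --pt "0 0 2 0 0 0" --pt "0 0 4 0 0 0" --pt "0 0 5.5 0 0 0" --pt "0 0 6.5 0 0 0" --pt "0 0 7 0 0 0" --pt "0 0 7 0 0 0" --pt "0 0 7.2 0 0 0" --pt "0 0 7.4 0 0 0" --pt "0 0 7.5 0 0 0" --pt "0 0 7.55 0 0 0" --pt "0 0 7.6 0 0 0" --pt "0 0 7.6 0 0 0"

```text
clock: 20.65
tcp_pos: [0.6076, 0.1782, 0.0242]
tcp_rot: [[1.0, -0.0, 0.0], [-0.0, -1.0, -0.0], [0.0, 0.0, -1.0]]
contact_force: [-0.3, 0.0, 1.3]
opening: 0.249
gripper_force: 25.0
```

Emit:
arm_command --pt "0 0 0 0 0 0" --pt "0 0 0 0 0 0" --pt "0 0 0 0 0 0" --pt "0 0 0 0 0 0" --grip 0.1

```text
clock: 21.15
tcp_pos: [0.6076, 0.1782, 0.024]
tcp_rot: [[1.0, -0.0, 0.0], [-0.0, -1.0, 0.0], [0.0, -0.0, -1.0]]
contact_force: [-0.1, 0.1, -0.1]
opening: 0.551
gripper_force: 0.0
```

Emit:
arm_command --pt "0 0 -1.5 0 0 0" --pt "0 0 -4 0 0 0" --pt "0 0 -8 0 0 0" --pt "0 0 -10 0 0 0" --pt "-4 1.75 -10 0 0 0" --pt "-8 3.5 -10 0 0 0" --pt "-12 5.25 -10 0 0 0" --pt "-14.5 6.35 -10 0 0 0" --pt "-15.06 6.57 -10 0 0 0" --pt "-15.06 6.57 -10 0 0 0" --pt "-15.06 6.57 -6 0 0 0" --pt "-15.06 6.57 -2.5 0 0 0" --pt "-15.06 6.57 -0.3 0 0 0" --pt "-15.06 6.57 0.6 0 0 0" --pt "-15.06 6.57 0.6 0 0 0" --pt "-15.06 6.57 0.6 0 0 0" --grip 0.2

```text
clock: 23.15
tcp_pos: [0.4579, 0.1129, 0.0187]
tcp_rot: [[1.0, -0.0, 0.002], [-0.0, -1.0, 0.001], [0.002, -0.001, -1.0]]
contact_force: [0.1, 0.4, 1.2]
opening: 0.601
gripper_force: 0.0
```

Emit:
arm_command --pt "0 0 0 0 0 0" --pt "0 0 0 0 0 0" --pt "0 0 0 0 0 0" --pt "0 0 0 0 0 0" --pt "0 0 0 0 0 0" --pt "0 0 0 0 0 0" --pt "0 0 0 0 0 0" --pt "0 0 0 0 0 0" --grip -1

```text
clock: 24.15
tcp_pos: [0.4571, 0.1126, 0.0182]
tcp_rot: [[1.0, -0.0, 0.0], [-0.0, -1.0, 0.0], [0.0, -0.0, -1.0]]
contact_force: [-0.5, -0.4, 5.8]
opening: 0.258
gripper_force: 25.0
```

Emit:
arm_command --pt "0 0 -1 0 0 0" --pt "0 0 -3 0 0 0" --pt "0 0 -6 0 0 0" --pt "0.5 -0.5 -8 0 0 0" --pt "2 -2 -8 0 0 0" --pt "5 -5 -8 0 0 0" --pt "8 -8 -8 0 0 0" --pt "11 -11 -8 0 0 0" --pt "13.3 -13.1 -8 0 0 0" --pt "14.3 -13.95 -8 0 0 0" --pt "14.3 -13.95 -8 0 0 0" --pt "14.3 -13.95 -8 0 0 0"

```text
clock: 25.65
tcp_pos: [0.5991, 0.2505, 0.0978]
tcp_rot: [[1.0, -0.001, -0.001], [-0.001, -1.0, -0.001], [-0.001, 0.001, -1.0]]
contact_force: [0.0, -0.2, -0.1]
opening: 0.252
gripper_force: 25.0
```

Emit:
arm_command --pt "0 0 2 0 0 0" --pt "0 0 4 0 0 0" --pt "0 0 5.5 0 0 0" --pt "0 0 6.5 0 0 0" --pt "0 0 7 0 0 0" --pt "0 0 7 0 0 0" --pt "0 0 7.2 0 0 0" --pt "0 0 7.4 0 0 0" --pt "0 0 7.5 0 0 0" --pt "0 0 7.55 0 0 0" --pt "0 0 7.6 0 0 0" --pt "0 0 7.6 0 0 0"

```text
clock: 27.15
tcp_pos: [0.6, 0.252, 0.0223]
tcp_rot: [[1.0, -0.0, 0.0], [-0.0, -1.0, -0.0], [0.0, 0.0, -1.0]]
contact_force: [-1.5, -1.1, 3.0]
opening: 0.251
gripper_force: 25.0
```

Emit:
arm_command --pt "0 0 0 0 0 0" --pt "0 0 0 0 0 0" --pt "0 0 0 0 0 0" --pt "0 0 0 0 0 0" --grip 0.1

```text
clock: 27.65
tcp_pos: [0.5999, 0.252, 0.0219]
tcp_rot: [[1.0, -0.0, -0.0], [-0.0, -1.0, -0.0], [-0.0, 0.0, -1.0]]
contact_force: [-0.3, 0.1, 0.6]
opening: 0.551
gripper_force: 0.0
```

Emit:
arm_command --pt "0 0 -1.5 0 0 0" --pt "0 0 -4 0 0 0" --pt "0 0 -8 0 0 0" --pt "-3 0.5 -9 0 0 0" --pt "-7 1.1 -9 0 0 0" --pt "-11 1.7 -9 0 0 0" --pt "-15 2.3 -9 0 0 0" --pt "-17.7 2.8 -9 0 0 0" --pt "-18.12 2.85 -9 0 0 0" --pt "-18.12 2.85 -9 0 0 0"

```text
clock: 28.9
tcp_pos: [0.42, 0.224, 0.1128]
tcp_rot: [[1.0, -0.0, 0.002], [-0.0, -1.0, 0.001], [0.002, -0.001, -1.0]]
contact_force: [-0.1, 0.5, 0.5]
opening: 0.549
gripper_force: 0.0
```

Emit:
arm_command --pt "0 0 0 0 0 0" --pt "0 0 3 0 0 0" --pt "0 0 6 0 0 0" --pt "0 0 8.5 0 0 0" --pt "0 0 10 0 0 0" --pt "0 0 10.6 0 0 0" --pt "0 0 10.9 0 0 0" --pt "0 0 10.9 0 0 0" --pt "0 0 10.9 0 0 0" --grip 0.6

```text
clock: 30.02
tcp_pos: [0.4192, 0.2237, 0.0036]
tcp_rot: [[1.0, -0.0, 0.001], [-0.0, -1.0, 0.001], [0.001, -0.001, -1.0]]
contact_force: [-0.0, 0.1, 0.1]
opening: 0.798
gripper_force: 0.0
```

Emit:
arm_command --pt "0 0 0 0 0 0" --pt "0 0 0 0 0 0" --pt "0 0 0 0 0 0" --pt "0 0 0 0 0 0" --pt "0 0 0 0 0 0" --pt "0 0 0 0 0 0" --pt "0 0 0 0 0 0" --pt "0 0 0 0 0 0" --grip -1

```text
clock: 31.02
tcp_pos: [0.4188, 0.2236, 0.0031]
tcp_rot: [[1.0, -0.0, 0.0], [-0.0, -1.0, 0.0], [0.0, -0.0, -1.0]]
contact_force: [-0.8, -1.3, 3.9]
opening: 0.49
gripper_force: 25.0
```

Emit:
arm_command --pt "0 0 -1 0 0 0" --pt "0 0 -3 0 0 0" --pt "0 0 -6 0 0 0" --pt "0.5 0.6 -8 0 0 0" --pt "2 2.3 -8 0 0 0" --pt "5 5.6 -8 0 0 0" --pt "8 9 -8 0 0 0" --pt "11 12.4 -8 0 0 0" --pt "14 15.8 -8 0 0 0" --pt "17 19.2 -8 0 0 0" --pt "19.5 22 -8 0 0 0" --pt "20.8 23.5 -8 0 0 0" --pt "21.1 23.86 -8 0 0 0" --pt "21.1 23.86 -8 0 0 0" --pt "21.1 23.86 -8 0 0 0"

```text
clock: 32.9
tcp_pos: [0.6289, -0.0133, 0.083]
tcp_rot: [[1.0, 0.002, -0.001], [0.002, -1.0, 0.001], [-0.001, -0.001, -1.0]]
contact_force: [-0.3, 1.3, -0.2]
opening: 0.491
gripper_force: 25.0
```

Emit:
arm_command --pt "0 0 2 0 0 0" --pt "0 0 4 0 0 0" --pt "0 0 5.5 0 0 0" --pt "0 0 6.5 0 0 0" --pt "0 0 7 0 0 0" --pt "0 0 7 0 0 0" --pt "0 0 7.2 0 0 0" --pt "0 0 7.4 0 0 0" --pt "0 0 7.5 0 0 0" --pt "0 0 7.55 0 0 0" --pt "0 0 7.6 0 0 0" --pt "0 0 7.6 0 0 0"

```text
clock: 34.4
tcp_pos: [0.6298, -0.0151, 0.0072]
tcp_rot: [[1.0, -0.0, 0.0], [-0.0, -1.0, -0.0], [0.0, 0.0, -1.0]]
contact_force: [-0.9, -0.2, 1.2]
opening: 0.49
gripper_force: 25.0
```

Emit:
arm_command --pt "0 0 0 0 0 0" --pt "0 0 0 0 0 0" --pt "0 0 0 0 0 0" --pt "0 0 0 0 0 0" --grip 0.22

```text
clock: 34.9
tcp_pos: [0.6297, -0.0151, 0.007]
tcp_rot: [[1.0, -0.0, 0.0], [-0.0, -1.0, 0.0], [0.0, -0.0, -1.0]]
contact_force: [0.5, -0.1, -0.2]
opening: 0.611
gripper_force: 0.0
```

Emit:
arm_command --pt "0 0 -1 0 0 0" --pt "0 0 -3 0 0 0" --pt "0 0 -7 0 0 0" --pt "0 0 -12 0 0 0" --pt "0 0 -17 0 0 0" --pt "-4 0 -20 0 0 0" --pt "-9 0 -20 0 0 0" --pt "-14 0 -20 0 0 0" --pt "-15 0 -20 0 0 0" --pt "-15 0 -20 0 0 0"

```text
clock: 36.15
tcp_pos: [0.4804, -0.0151, 0.2083]
tcp_rot: [[1.0, -0.0, 0.003], [-0.0, -1.0, -0.0], [0.003, 0.0, -1.0]]
contact_force: [1.0, 0.3, -0.0]
opening: 0.612
gripper_force: 0.0
```

```bash
python3 - <<'E'
from h import *
f=manip.grab_frame("scene"); cv2.imwrite("pics/p3.png",cv2.resize(f["img"][110:290,60:420],None,fx=2.2,fy=2.2))
E
```

```text
(no output)
```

View pics/p3.png

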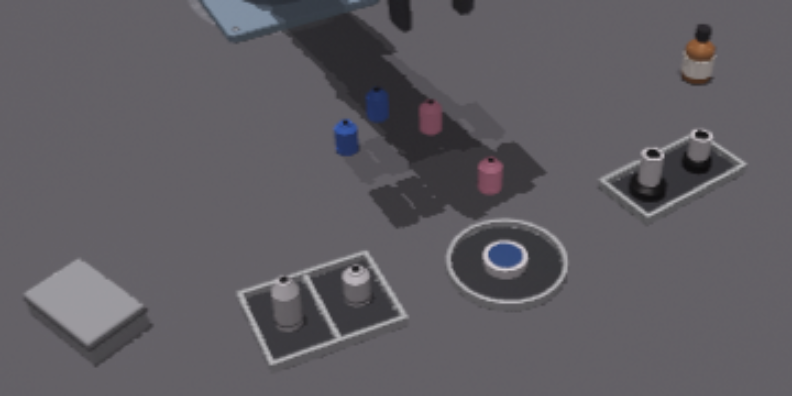

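The crop shows both objectives upright in their bays at (287,305) and (356,285). The filter is flat in the dish at (505,258), and both eyepieces stand in the oblong tray at (650,175) and (699,150). The bottle, box and look-alikes haven't moved.

```bash
python3 -c "
from cell import manip
print(manip.hand_in())"
```

```text
the job is handed in; nothing more can be done
None
```

The job is handed in: both objectives, both eyepieces and the filter are in their places, set down in the order asked, in about 36 s, and the last picture showed nothing else had moved.

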